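# Load the sample reader and hold its selector at the third click

## Robot

A 6-joint arm with a two-finger parallel gripper is mounted at the origin on a cart in front of the work surface, level with it; the furniture and walls round the work are solid. World frame = base frame: x ahead of the robot, y to its left, z up, the work surface at z = 0. Lengths are in m, angles in rad, forces in N, time in s.
With the tool pointing down it reaches from about 0.35 to 0.975 m from the base axis. Payload 7.1 kg.
Tool frame: the origin (TCP) lies midway between the tips of the shut fingers; the grasp point (between the pads) lies env.tcp_to_grasp behind it (env.tcp_to_grasp is the distance from the TCP to the grasp point, in m); z points along the fingers, y is the line along which they close (so a half turn about z gives the same grasp; the last joint's range is limited). The gripper opens to 88 mm and grips with 3 to 60 N. Pads are 20 mm wide; open, the fingers measure 115 mm over their backs; the gripper's body (75 mm by 178 mm) begins 61 mm behind the grasp point.
Start: joints at [-1.194, 0.423, 1.63, -0, 1.089, -0.019], TCP at [0.241, -0.577, 0.223] pointing down, gripper open.
Joint ranges: [-3, 3], [-0.9, 2.11], [0.09, 2.58], [-1.31, 4.45], [0.11, 2.69], [-2.54, 2.54]. Speed limits (rad/s): [2.39, 2.39, 3.01, 3.14, 3.14, 3.14].

## Interface

Orientations are given as a rotation vector (axis times angle).
In Python, from rig import env, optics, finish_job gives the robot as it stands. The module is installed in compiled form; this text tells all that it offers.
- The arm moves only by the tool apply_moves, never from a script. Its argument "commands" is a list of rows, each a list of 6 numbers: the shift along the tool's x, y, z normalised to -1 to 1, where 1 is 150 mm, then the turn, a rotation vector about the tool's x, y, z normalised to -1 to 1, where 1 is 6 degrees. In form: [[tx, ty, tz, rx, ry, rz], ...]. A call has 1 to 5 rows; each row shifts and turns the commanded pose from where the row before left it, along the tool's axes as they then stand; what a row does not reach is not made up. A row lasts 1/8 s, in which the tool goes at most 62.5 mm and 10.7 degrees, less where a joint would pass 70% of its speed; a pose out of reach is approached as far as the arm can. A call with a number of a shift or a turn outside -1 to 1 is refused whole. A call with a gripper value outside its range is refused whole. "jaw" is the opening, from 0 (shut) to 1 (fully open), set as the call begins (left out, the last holds). The fingers move at their own pace and stop on an object; "force" is the grip in N (left out, the last holds). Time passes only in rows, so rows that do not move let the fingers close. It gives the time, the measured TCP pose, the force, the opening and the grip force at its end, in the units of the state.
- env.state(): the state, without advancing time (a new reading comes with each control period).
- optics.read_camera(name): name is "scene" or "side" or "wrist"; returns the picture (420x560x3 uint8, blue, green, red); there is no depth.
- optics.get_calibration(name): a dict with "fx", "fy", "cx", "cy" (pixels), "cam_to_world" (4x4, takes a point from camera to world coordinates). Camera axes: x right, y up, looking along -z (the intrinsics and any distortion apply to the point x, -y, -z); pixel columns grow to the right and rows downward; lengths in m; the calibration is good to about 2 mm. A picture is of the moment at which its call begins: read the wrist's pose just before it. get_calibration takes no time and is no camera call; for the wrist camera it gives the pose at the moment of the call.
- finish_job(): hands the job in; it is judged then, once.
The state is a dict: "time_s": time; "joint_pos": joint angles; "dq": joint speeds; "joint_efforts": joint torques, N m; "position": TCP position; "tool_rot": TCP orientation; "ft_force": force on the tool from outside, world axes, zero at the start; "moment": the same for the moment, N m; "opening": finger opening in m; "gripper_force": force on a finger pad.
Only numpy, scipy, OpenCV 4.12 (cv2) and the standard library are available. Lean on these libraries where they do the work, as an engineer would, in place of code of your own. Each camera call takes 0.05 s, during which the arm holds its last target. There are 200 camera calls.

## Task

Pick up the culture vial that stands alone on the paper, put it upright into the round well of the white sample reader and, still gripping it, press it all the way down on the sprung pad inside; then let go so that it stays standing in the well. Next turn the reader's selector knob clockwise (seen from above) from its rest position to the third click, not running on past it, and finish while still holding the knob there, because it springs back as soon as it is let go. Leave the other things on the bench where they are.

Things in the scene. Friction and masses are not known exactly. Their poses are not given: they have to be found in the camera images.
- reader: the sample reader, a white box with a dark foot, 120 x 270 x 50 mm, fixed to the bench; it lies at a different place and turned differently each time. Origin: centre of its underside, on the bench; z up, y along its length. The round well is 85 mm from the centre along its +y, the selector knob 85 mm along its -y.
- well_mouth (a point): centre of the well's mouth, in the reader's flat top 50 mm above the bench. The well is 31 mm wide and upright, with a 2 mm chamfer; the pad at its foot lies 28 mm below the mouth.
- pad (a joint): how far the sprung pad at the foot of the well is pressed down, in m: 0 up, 0.008 fully down. It starts to move at 2.6 N and takes 7.8 N to reach its stop; it rises again when let go, and carries the vial at 0.
- vial_center (a point): centre of the culture vial (half-way up, on its axis): a white upright vial with a blue lower part and a white rounded plug, 27 mm round and 113 mm tall, 30 g. It stands upright alone on the pad of paper (5 mm thick) to the left of the reader; z of this point is its axis. It can be gripped anywhere on its straight part, up to 95 mm above its foot; when pressed fully down, 77 mm of the vial stick out above the reader's top.
- vial: the same vial; origin at the centre of its underside, z up along its axis.
- knob_grip (a point): a point on the turning axis of the selector knob, 79 mm above the bench (28 mm above the knob's underside): the height to grip. It does not turn with the knob; its axes are those of the reader.
- pointer (a point): tip of the selector's pointer, 30 mm from the turning axis, just above the reader's top; turns with the knob. Its x axis points outward along the grip bar. The grip is an upright black bar 44 mm long (along x), 12 mm thick and 31 mm tall, from 57 to 87.5 mm above the bench, on a round skirt 52 mm wide.
- selector (a joint): angle of the selector knob in rad, growing clockwise seen from above: 0 at rest (pointer at the long mark), then five clicks 24 degrees (0.419 rad) apart, each with a short mark on the top; the third is at 1.257. The resisting torque is about 0.11 N m on leaving a stop, falls steadily to about 0.035 N m just before the next one, and jumps back up there as the click falls in. Whenever it is let go, a spring drives it back over the clicks to 0. The rotor is the body selector.
- dropper: bystander: brown dropper bottle, 29 mm round, 86 mm tall; origin under its centre
- tape_roll: bystander: roll of white tape lying flat on the paper, 56 mm round, 12 mm high; origin under its centre
- dish: bystander: lidded petri dish, 63 mm round, 16 mm high; origin under its centre

How it is judged:
On the way, in this order (a step that is already met when the one before it is completed fails the run):
1. the vial, held in the fingers and upright in the well, presses the sprung pad fully down (value of joint pad above 0.0068 m and horizontal distance between vial_center and well_mouth below 0.006 m and angle between vial_center's own z axis and vertical below 0.15 rad and contact force between the fingers and vial above 0.5 N), for 0.2 s.
2. the vial is let go and stands in the well (contact force between the arm and vial below 0.1 N and horizontal distance between vial_center and well_mouth below 0.006 m and angle between vial_center's own z axis and vertical below 0.15 rad and value of joint pad below 0.002 m), for 0.2 s.
3. the selector is held at its third click (value of joint selector between 1.127 and 1.387 rad and contact force between the fingers and selector above 0.5 N), for 0.3 s.
At the end, for the whole second after the job is handed in: The fingers hold the selector knob still at its third click (within 0.13 rad of 1.257 rad), and the released vial stands upright (within 0.15 rad) in the well on its pad, centred within 6 mm (all of step 3 and velocity of joint selector between -0.1 and 0.1 rad/s and contact force between the arm and vial below 0.1 N and horizontal distance between vial_center and well_mouth below 0.006 m and angle between vial_center's own z axis and vertical below 0.15 rad and z of vial_center in the frame of reader below 0.084 m); the arm keeps its last pose, push and grip.
It fails at once if the selector runs on past the third click (value of joint selector above 1.5 rad).
It fails at once if a bystander is pushed away or knocked over (distance of any of dropper, tape_roll, dish from where it was at the start of the episode above 0.03 m or angle between dropper's own z axis and vertical above 0.5 rad).
It also fails if it takes over 59 s, if anything falls off the work surface, if the arm or the gripper's body presses on something with over 40 N, if the wrist force passes 120 N, or if a joint passes its speed limit or range.

## Working session

There is one attempt and no reset: what is moved stays moved. The work goes in short steps, Python scripts to look and compute and a tool call to move; the robot and the scene stay as the last step left them, time stands still between calls to the robot, and variables do not carry over. Pictures are saved under pics/ and viewed, at most 10 in all, crops included, and the job is handed in when it is done.

Besides the shell and the picture viewer there is one more tool, called after "Call:" as a command line: name --pt "numbers of a row" for each row, then --argument value for the rest. apply_moves: Moves the arm, as the interface text tells. Scaled input: -1 to 1 covers 150 mm each way for a shift and 6 degrees each way for a turn. Its arguments: {"type":"object","properties":{"commands":{"type":"array","items":{"type":"array","items":{"type":"number"}}},"jaw":{"type":"number"},"force":{"type":"number"}},"required":["commands"]}

```bash
mkdir -p pics; cat > h.py <<'E'
import numpy as np, cv2
from rig import env, optics, finish_job
from scipy.spatial.transform import Rotation as R
def snap(n,f=None):
    c=optics.get_calibration(n); im=np.array(optics.read_camera(n))
    if f: cv2.imwrite('pics/'+f,im)
    return im,c
def ray(c,u,v):
    T=np.array(c['cam_to_world']); d=np.array([(u-c['cx'])/c['fx'],-(v-c['cy'])/c['fy'],-1.])
    return T[:3,3],T[:3,:3]@d
def plane(c,u,v,z):
    o,d=ray(c,u,v); return o+d*(z-o[2])/d[2]
def proj(c,p):
    T=np.array(c['cam_to_world']); q=T[:3,:3].T@(np.array(p)-T[:3,3])
    return np.array([c['cx']+c['fx']*q[0]/-q[2], c['cy']-c['fy']*q[1]/-q[2]])
E
python3 - <<'E'
from h import *
a,c=snap('scene','s1.png'); b,d=snap('side','d1.png')
print(c,d); s=env.state(); print(s['position'],s['tool_rot'],s['time_s'],env.tcp_to_grasp)
E
```

```text
{'fx': 402.7852160773169, 'fy': 402.7852160773169, 'cx': 274.79626563619047, 'cy': 200.83513210672362, 'cam_to_world': array([[-0.88954897,  0.27057598, -0.36809138,  0.24725696],
       [-0.45675212, -0.54254614,  0.7049973 ,  0.68632419],
       [-0.00895122,  0.79525614,  0.60620751,  0.65523078],
       [ 0.        ,  0.        ,  0.        ,  1.        ]])} {'fx': 395.91165021980765, 'fy': 395.91165021980765, 'cx': 280.94708965000825, 'cy': 217.36951570102826, 'cam_to_world': array([[ 9.51225160e-01,  1.23612108e-01, -2.82649504e-01,
         2.86489059e-01],
       [-3.08496580e-01,  3.83359622e-01, -8.70554571e-01,
        -9.91866331e-01],
       [ 7.45321677e-04,  9.15289816e-01,  4.02795230e-01,
         5.37288322e-01],
       [ 0.00000000e+00,  0.00000000e+00,  0.00000000e+00,
         1.00000000e+00]])}
[ 0.24078651 -0.57621052  0.22197748] [-3.07891860e+00 -6.17447990e-01  4.35649734e-04] 0.1 0.0187
```

View pics/s1.png

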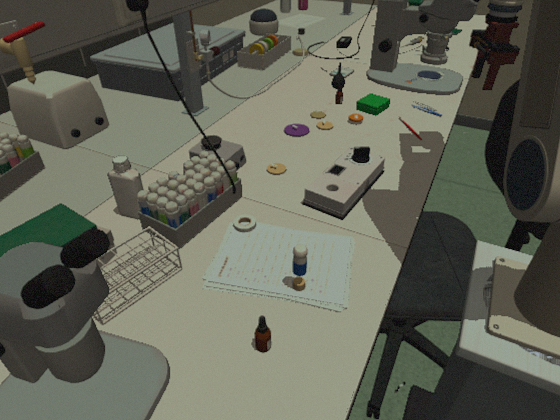

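View pics/d1.png

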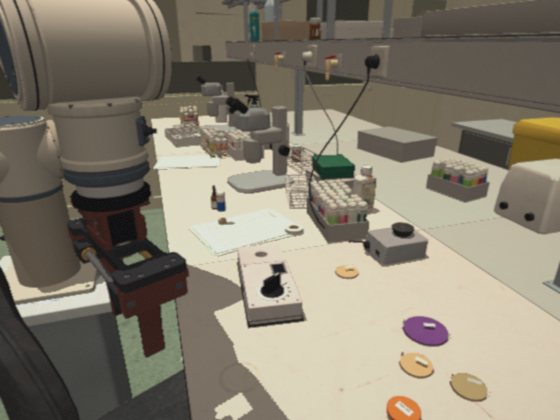

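The scene view shows the vial around (300,262), the reader with its well near (337,183) and its knob near (360,155). In the side view the well is at (261,254), the knob at (272,287) and the vial at about (221,200). I'll zoom in on both.

```bash
python3 - <<'E'
from h import *
a=cv2.imread('pics/s1.png');b=cv2.imread('pics/d1.png')
A=cv2.resize(a[135:305,270:400],None,fx=3,fy=3,interpolation=cv2.INTER_CUBIC)
B=cv2.resize(b[180:330,195:325],None,fx=3,fy=3,interpolation=cv2.INTER_CUBIC)
o=np.zeros((510,780,3),np.uint8);o[:,:390]=A;o[:450,390:]=B
cv2.imwrite('pics/z1.png',o)
E
```

```text
(no output)
```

View pics/z1.png

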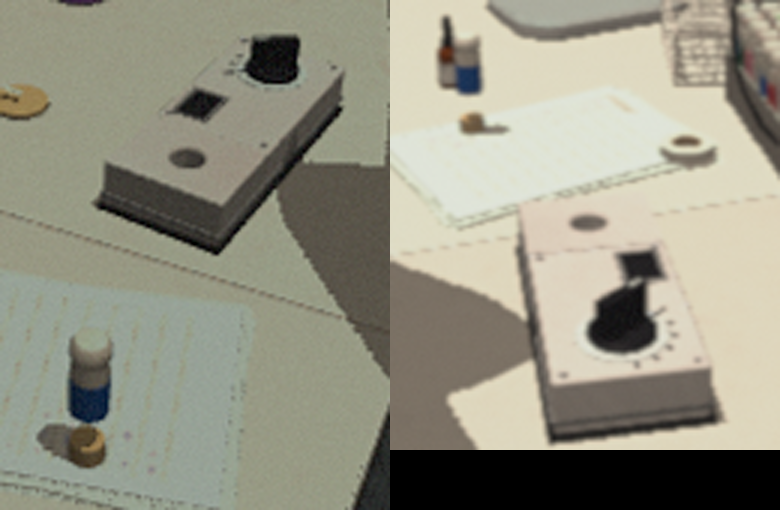

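```bash
python3 - <<'E'
from h import *
c=optics.get_calibration('scene');d=optics.get_calibration('side')
def tri(u,v):
    o1,d1=ray(c,*u);o2,d2=ray(d,*v);d1/=np.linalg.norm(d1);d2/=np.linalg.norm(d2)
    s=np.linalg.lstsq(np.c_[d1,-d2],o2-o1,rcond=None)[0]
    p,q=o1+s[0]*d1,o2+s[1]*d2
    return ((p+q)/2).round(4),np.linalg.norm(p-q).round(4)
A=lambda x,y:(270+x/3,135+y/3)
B=lambda x,y:(195+(x-390)/3,180+y/3)
for n,u,v in [('vialtop',A(90,330),B(468,38)),('bluebot',A(89,418),B(469,93)),('bluetop',A(90,377),B(468,66)),('corktop',A(87,432),B(471,116)),('corkbot',A(87,465),B(472,133)),('well',A(187,158),B(588,222)),('knobskirt',A(272,73),B(621,334))]:
    print(n,tri(u,v))
w1=plane(c,*A(187,158),.05);w2=plane(d,*B(588,222),.05);k1=plane(c,*A(272,70),.053);k2=plane(d,*B(621,333),.053)
print(w1,w2,k1,k2,np.linalg.norm(w1-k1),np.linalg.norm(w2-k2))
for p in [A(107,160),A(222,205),A(343,70),A(238,36)]:print('top corner',plane(c,*p,.05).round(4))
for p in [B(520,202),B(552,383),B(708,365),B(650,205)]:print('side top corner',plane(d,*p,.05).round(4))
for n,z in [('dropper',0),]:print(plane(c,263,350,0),plane(d,214,208,0))
print('tape',plane(c,245,225,.01))
E
```

```text
vialtop (array([0.4667, 0.161 , 0.1141]), np.float64(0.002))
bluebot (array([0.4629, 0.1726, 0.0469]), np.float64(0.0042))
bluetop (array([0.4642, 0.1678, 0.0799]), np.float64(0.0016))
corktop (array([0.4646, 0.1661, 0.0238]), np.float64(0.0003))
corkbot (array([ 4.631e-01,  1.731e-01, -1.000e-04]), np.float64(0.0048))
well (array([ 0.5096, -0.1379,  0.0474]), np.float64(0.0022))
knobskirt (array([ 0.4875, -0.3055,  0.0479]), np.float64(0.0038))
[ 0.50732715 -0.13383327  0.05      ] [ 0.50967168 -0.1416372   0.05      ] [ 0.48506796 -0.3012577   0.053     ] [ 0.48776832 -0.31049812  0.053     ] 0.16892427163855028 0.17030198372494726
top corner [ 0.5678 -0.1004  0.05  ]
top corner [ 0.4582 -0.0843  0.05  ]
top corner [ 0.4257 -0.3361  0.05  ]
top corner [ 0.5364 -0.3539  0.05  ]
side top corner [ 0.4629 -0.0891  0.05  ]
side top corner [ 0.4281 -0.3481  0.05  ]
side top corner [ 0.5348 -0.3613  0.05  ]
side top corner [ 0.5687 -0.129   0.05  ]
[0.46114712 0.3292603  0.        ] [0.46225892 0.32125559 0.        ]
tape [0.65978903 0.0555113  0.01      ]
```

Call:
apply_moves --pt "0.315 -0.235 -0.047 0 0 0" --pt "0.315 -0.235 -0.047 0 0 0" --pt "0.315 -0.235 -0.047 0 0 0" --pt "0.315 -0.235 -0.047 0 0 0" --pt "0.315 -0.235 -0.047 0 0 0" --jaw 1

```text
time_s: 0.72
position: [0.3916, -0.3212, 0.258]
tool_rot: [-3.08, -0.617, 0.0]
ft_force: [0.4, 0.6, 0.1]
opening: 0.0877
gripper_force: 0.0
```

Call:
apply_moves --pt "0.315 -0.235 -0.047 0 0 0" --pt "0.315 -0.235 -0.047 0 0 0" --pt "0 0 0 0 0 0"

```text
time_s: 1.1
position: [0.4526, -0.2185, 0.2724]
tool_rot: [3.079, 0.626, 0.001]
ft_force: [0.1, -0.1, -0.3]
opening: 0.0873
gripper_force: 0.0
```

```bash
python3 - <<'E'
from h import *
a,c=snap('wrist','w1.png'); s=env.state(); print(s['position'],s['tool_rot'],s['time_s'],c)
E
```

```text
[ 0.45162116 -0.22001593  0.27202087] [ 3.07890801e+00  6.23624638e-01 -2.37474149e-04] 1.15 {'fx': 291.9275637169103, 'fy': 291.9275637169103, 'cx': 283.31644104078924, 'cy': 213.12961697326477, 'cam_to_world': array([[ 3.89619283e-01,  8.93318895e-01,  2.24004834e-01,
         5.12519708e-01],
       [-9.20975961e-01,  3.77837740e-01,  9.50890200e-02,
        -1.92866641e-01],
       [ 3.07337876e-04, -2.43351583e-01,  9.69938097e-01,
         4.34864946e-01],
       [ 0.00000000e+00,  0.00000000e+00,  0.00000000e+00,
         1.00000000e+00]])}
```

View pics/w1.png

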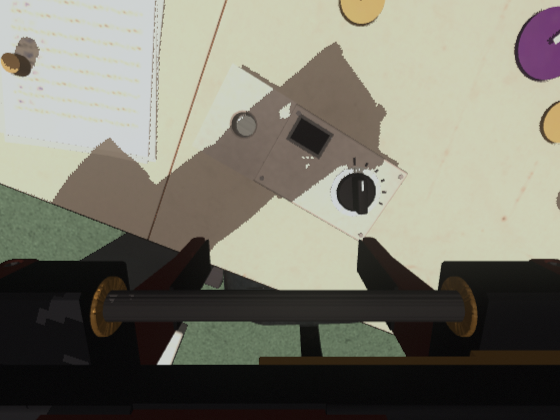

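The wrist view shows the well mouth at (244,125) and the knob at about (356,191), with its bar roughly vertical in the picture and the dial marks running clockwise from the top. I'll zoom in on the knob and compute the reader pose.

```bash
python3 - <<'E'
from h import *
a=cv2.imread('pics/w1.png')
cv2.imwrite('pics/z2.png',np.hstack([cv2.resize(a[150:240,310:410],None,fx=5,fy=5,interpolation=cv2.INTER_CUBIC),cv2.resize(a[100:150,220:270],(300,450),interpolation=cv2.INTER_CUBIC)]))
E
```

```text
(no output)
```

View pics/z2.png

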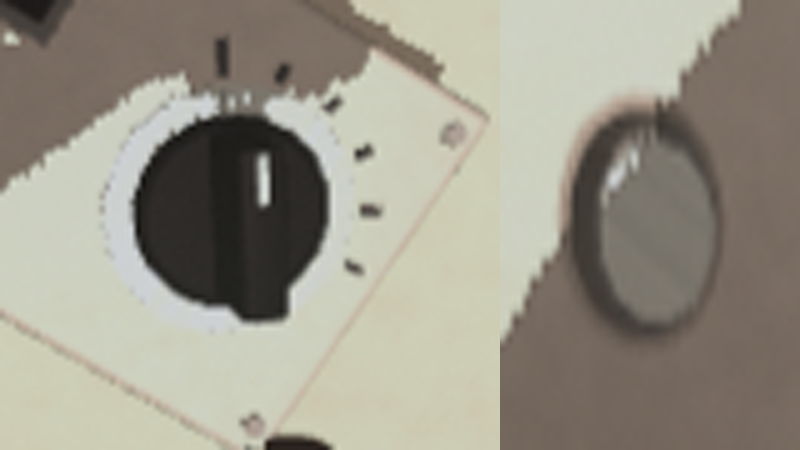

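```bash
python3 - <<'E'
from h import *
s=env.state();c=optics.get_calibration('wrist')
w=plane(c,244,124.2,.05);k=plane(c,356.4,192,.055)
y=(w-k)[:2];print('well',w,'knob',k,np.linalg.norm(y),'reader yaw',np.degrees(np.arctan2(y[1],y[0]))-90)
for p in [(222,57),(283,73),(333,103),(364,152),(370,210),(354,267)]:
    q=plane(c,310+p[0]/5,150+p[1]/5,.05)-k; print(np.degrees(np.arctan2(q[1],q[0])).round(1),np.linalg.norm(q[:2]).round(4))
M=R.from_rotvec(s['tool_rot']).as_matrix();print(M.round(3)); print('tool x yaw',np.degrees(np.arctan2(M[1,0],M[0,0])))
print('to vial',M.T@(np.array([.465,.168,.26])-s['position']))
v=plane(c,15,65,.012);print('cork',v)
print('grip cam',M.T@(np.array(c['cam_to_world'])[:3,3]-s['position']), s['joint_pos'])
E
```

```text
well [ 0.509821   -0.14150262  0.05      ] knob [ 0.48742862 -0.30914329  0.055     ] 0.1691295754209759 reader yaw -7.6081704537494375
28.3 0.0396
3.6 0.0374
-20.5 0.0379
-44.6 0.0381
-68.5 0.0381
-92.3 0.0387
[[ 0.921  0.389 -0.   ]
 [ 0.389 -0.921 -0.   ]
 [-0.     0.    -1.   ]]
tool x yaw 22.900403277861408
to vial [ 0.16331533 -0.35222898  0.01194581]
cork [0.46209208 0.16973382 0.012     ]
grip cam [ 0.06527747 -0.00017813 -0.16242276] [-4.76884086e-01  1.82146330e-01  1.84816360e+00 -2.47146798e-04
  1.11129873e+00  6.94334403e-01]
```

The reader yaw is about -7.6°, the bar sits at 28° when at rest, and the third click is at about -44.5°. I'll move above the vial.

Call:
apply_moves --pt "0.155 -0.335 0 0 0 0" --pt "0.155 -0.335 0 0 0 0" --pt "0.155 -0.335 0 0 0 0" --pt "0.155 -0.335 0 0 0 0" --pt "0.155 -0.335 0 0 0 0"

```text
time_s: 1.78
position: [0.4612, 0.0553, 0.2718]
tool_rot: [3.081, 0.614, -0.001]
ft_force: [0.6, -0.0, -0.5]
opening: 0.0877
gripper_force: 0.0
```

Call:
apply_moves --pt "0.155 -0.335 0 0 0 0" --pt "0.155 -0.335 0.1 0 0 0" --pt "0 0 0.1 0 0 0" --pt "0 0 0 0 0 0"

```text
time_s: 2.28
position: [0.4646, 0.1642, 0.2404]
tool_rot: [3.079, 0.617, -0.006]
ft_force: [0.4, -0.5, -0.0]
opening: 0.0873
gripper_force: 0.0
```

```bash
python3 - <<'E'
from h import *
s=env.state();a,c=snap('wrist','w2.png'); 
M=R.from_rotvec(s['tool_rot']).as_matrix()
print(s['position'],s['time_s'],M.T@(np.array([.4645,.1685,.061])-s['position']))
for z in (.005,.08,.118):print(z,proj(c,[.4645,.1685,z]))
E
```

```text
[0.46462981 0.16423623 0.24044549] 2.275 [ 0.00221846 -0.00403105  0.1794372 ]
0.005 [280.52118188 186.8063313 ]
0.08 [279.92519393 197.50368358]
0.118 [279.50989975 204.95777424]
```

View pics/w2.png

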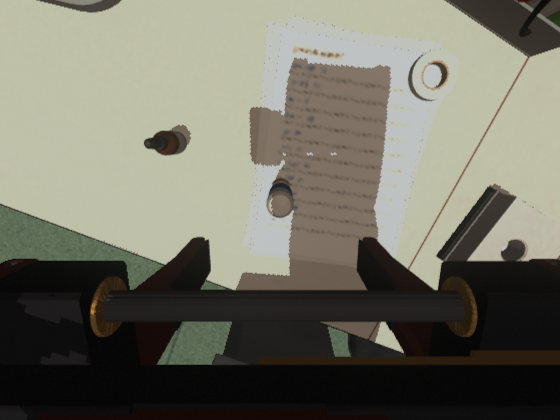

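The wrist view shows the vial top at (280,202), within about 2 mm of my prediction. The brown base at (281,183) belongs to the vial. I'll descend and grip.

Call:
apply_moves --pt "0.02 -0.027 0.1 0 0 0" --pt "0 0 0.3 0 0 0" --pt "0 0 0.3 0 0 0" --pt "0 0 0.3 0 0 0" --pt "0 0 0.193 0 0 0"

```text
time_s: 2.95
position: [0.4662, 0.1695, 0.0609]
tool_rot: [3.081, 0.615, -0.003]
ft_force: [-1.0, -0.1, 0.8]
opening: 0.0879
gripper_force: 0.0
```

Call:
apply_moves --pt "0 0 0 0 0 0" --pt "0 0 0 0 0 0" --pt "0 0 0 0 0 0" --pt "0 0 0 0 0 0" --pt "0 0 0 0 0 0" --jaw 0 --force 20

```text
time_s: 3.58
position: [0.4671, 0.1709, 0.0637]
tool_rot: [-3.08, -0.618, -0.002]
ft_force: [-0.2, 0.5, -0.3]
opening: 0.041
gripper_force: 0.0
```

Call:
apply_moves --pt "0 0 0 0 0 0" --pt "0 0 0 0 0 0" --pt "0 0 0 0 0 0" --pt "0 0 0 0 0 0"

```text
time_s: 4.08
position: [0.4668, 0.1708, 0.0631]
tool_rot: [-3.08, -0.618, -0.0]
ft_force: [-0.8, 0.4, 1.5]
opening: 0.0264
gripper_force: 20.0
```

Call:
apply_moves --pt "0 0 -0.2 0 0 0" --pt "0 0 -0.3 0 0 0" --pt "0 0 -0.3 0 0 0" --pt "0 0 0 0 0 0"

```text
time_s: 4.58
position: [0.4689, 0.1715, 0.1862]
tool_rot: [-3.079, -0.617, -0.01]
ft_force: [-0.1, -0.6, 0.1]
opening: 0.0272
gripper_force: 20.0
```

```bash
python3 - <<'E'
from h import *
s=env.state();snap('side','d3.png');a,c=snap('wrist','w3.png')
A=cv2.imread('pics/d3.png')[110:260,150:300]
cv2.imwrite('pics/z3.png',np.hstack([cv2.resize(A,(420,420)),cv2.resize(a[140:280,180:320],(380,420))[:,:380]]))
M=R.from_rotvec(s['tool_rot']).as_matrix()
print(s['position'],s['tool_rot'],s['opening'],s['ft_force'],M.T@(np.array([.5098,-.1412,s['position'][2]])-s['position']))
g=M[:,2]; print(g)
for h in (-61,-30,51):print(proj(c,s['position']-M[:,2]*h/1000), proj(optics.get_calibration('side'),s['position']-M[:,2]*h/1000))
E
```

```text
[0.46891598 0.17146044 0.1861718 ] [-3.07941212 -0.61737914 -0.01045129] 0.027181137552718743 [-0.10257202 -0.59362784  0.11104522] [-0.08279791  0.30425711 -0.00042064]
[ 0.00635154  0.00217589 -0.99997746]
[283.69843213 222.80682311] [221.31774776 187.95693914]
[283.75194981 235.43790407] [220.65420899 178.44560826]
[284.01630476 297.83016234] [218.8538388  152.63865113]
```

View pics/z3.png

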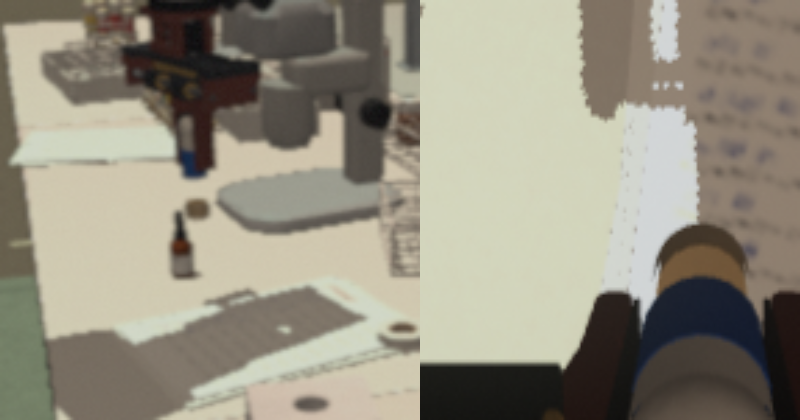

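The vial is held upright, sitting about 3 mm behind the grip centre. I'll move over the well.

Call:
apply_moves --pt "-0.089 0.338 0 0 0 0" --pt "-0.089 0.338 0 0 0 0" --pt "-0.089 0.338 0 0 0 0" --pt "-0.089 0.338 0 0 0 0" --pt "-0.089 0.338 0 0 0 0"

```text
time_s: 5.3
position: [0.5018, -0.0904, 0.1812]
tool_rot: [-3.079, -0.617, 0.005]
ft_force: [0.6, 0.3, 0.0]
opening: 0.0264
gripper_force: 20.0
```

Call:
apply_moves --pt "-0.089 0.338 0.1 0 0 0" --pt "0 0 0.2 0 0 0" --pt "0 0 0 0 0 0" --pt "0 0 0 0 0 0"

```text
time_s: 5.8
position: [0.5097, -0.1403, 0.1377]
tool_rot: [-3.079, -0.618, 0.002]
ft_force: [1.3, -0.2, 0.1]
opening: 0.027
gripper_force: 20.0
```

```bash
python3 - <<'E'
from h import *
s=env.state();a,c=snap('wrist','w4.png');b,e=snap('scene','s4.png')
d,e2=snap('side','d4.png')
M=R.from_rotvec(s['tool_rot']).as_matrix()
print(s['position'],s['tool_rot'],s['opening'],M.T@(np.array([.5098,-.1412,s['position'][2]])-s['position']))
w=[.5098,-.1412,.05];f=s['position']+M@[-.003,0,.058]
for cc in (c,e,e2):print(proj(cc,w),proj(cc,f),cc['fx'])
f2=lambda im,u,n:cv2.resize(im[int(u[1])-n:int(u[1])+n,int(u[0])-n:int(u[0])+n],(265,530) if 0 else (266,266),interpolation=cv2.INTER_CUBIC)
print(proj(c,w).astype(int),proj(e,w).astype(int),proj(e2,w).astype(int))
cv2.imwrite('pics/z4.png',cv2.resize(np.hstack([f2(a,proj(c,w),50),f2(b,proj(e,w),33),f2(d,proj(e2,w),33)]),(798,266)))
E
```

```text
[ 0.50974932 -0.14026939  0.13766218] [-3.07925613e+00 -6.18468798e-01  2.28788738e-03] 0.026952454900047728 [-3.12582690e-04  8.78008833e-04 -5.80205709e-07]
[284.6376737  215.87555729] [283.57051944 228.82461644] 291.9275637169103
[332.44611078 185.94834809] [334.45244769 176.69762934] 402.7852160773169
[261.00324064 253.912088  ] [259.66439369 243.67409452] 395.91165021980765
[284 215] [332 185] [261 253]
```

View pics/z4.png

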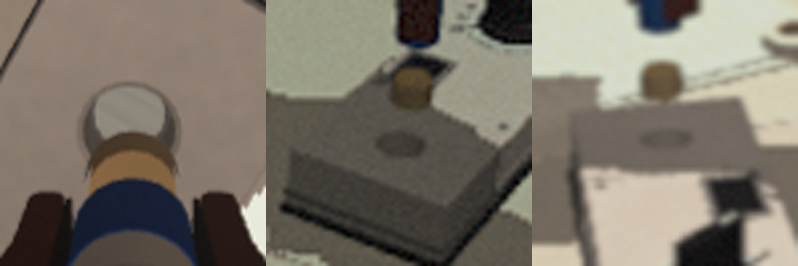

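The wrist crop shows the vial about 4.5 mm behind the well centre along tool x, and both fixed views agree. I'll correct that and descend.

Call:
apply_moves --pt "0.03 -0.005 0.05 0 0 0" --pt "0 0 0.1 0 0 0" --pt "0 0 0.02 0 0 0" --pt "0 0 0 0 0 0" --force 30

```text
time_s: 6.45
position: [0.5136, -0.1383, 0.112]
tool_rot: [-3.08, -0.618, 0.002]
ft_force: [-0.2, -0.4, -0.8]
opening: 0.0264
gripper_force: 30.0
```

Call:
apply_moves --pt "0 0 0.02 0 0 0" --pt "0 0 0.02 0 0 0" --pt "0 0 0.02 0 0 0" --pt "0 0 0 0 0 0"

```text
time_s: 6.95
position: [0.5138, -0.1384, 0.1033]
tool_rot: [-3.08, -0.618, 0.001]
ft_force: [0.8, -0.2, 0.6]
opening: 0.0268
gripper_force: 30.0
```

Call:
apply_moves --pt "0 0 0.04 0 0 0" --pt "0 0 0.04 0 0 0" --pt "0 0 0.04 0 0 0" --pt "0 0 0 0 0 0"

```text
time_s: 7.45
position: [0.5136, -0.1383, 0.0849]
tool_rot: [-3.08, -0.618, 0.002]
ft_force: [0.3, -0.5, -0.8]
opening: 0.0266
gripper_force: 30.0
```

Call:
apply_moves --pt "0 0 0.02 0 0 0" --pt "0 0 0.02 0 0 0" --pt "0 0 0.01 0 0 0" --pt "0 0 0 0 0 0"

```text
time_s: 7.95
position: [0.5142, -0.1384, 0.0782]
tool_rot: [3.08, 0.618, 0.0]
ft_force: [0.2, 0.6, 3.6]
opening: 0.0266
gripper_force: 30.0
```

Contact with the pad at 3.6 N, as expected. I'll press on.

Call:
apply_moves --pt "0 0 0.02 0 0 0" --pt "0 0 0.02 0 0 0" --pt "0 0 0.02 0 0 0" --pt "0 0 0 0 0 0"

```text
time_s: 8.45
position: [0.515, -0.1384, 0.0709]
tool_rot: [3.08, 0.617, 0.003]
ft_force: [-4.9, 3.2, 23.1]
opening: 0.0267
gripper_force: 30.0
```

The pad is bottomed at 23 N. I'll hold, ease off, then release.

Call:
apply_moves --pt "0 0 0 0 0 0" --pt "0 0 0 0 0 0" --pt "0 0 0 0 0 0"

```text
time_s: 8.82
position: [0.515, -0.1384, 0.0709]
tool_rot: [3.08, 0.617, 0.003]
ft_force: [-4.6, 3.0, 22.1]
opening: 0.0265
gripper_force: 30.0
```

Call:
apply_moves --pt "0 0 -0.03 0 0 0" --pt "0 0 -0.03 0 0 0" --pt "0 0 0 0 0 0" --pt "0 0 0 0 0 0"

```text
time_s: 9.32
position: [0.5144, -0.1385, 0.078]
tool_rot: [3.08, 0.618, 0.001]
ft_force: [2.4, 0.3, 2.7]
opening: 0.0268
gripper_force: 30.0
```

Call:
apply_moves --pt "0 0 0 0 0 0" --pt "0 0 0 0 0 0" --pt "0 0 0 0 0 0" --pt "0 0 0 0 0 0" --pt "0 0 0 0 0 0" --jaw 1

```text
time_s: 9.95
position: [0.514, -0.1384, 0.078]
tool_rot: [-3.08, -0.618, 0.0]
ft_force: [-0.1, -0.4, 0.3]
opening: 0.073
gripper_force: 0.0
```

Call:
apply_moves --pt "0 0 -0.2 0 0 0" --pt "0 0 -0.3 0 0 0" --pt "0 0 -0.3 0 0 0" --pt "-0.2 0.32 0 0 0 0" --pt "-0.2 0.32 0 0 0 0"

```text
time_s: 10.58
position: [0.496, -0.2511, 0.1992]
tool_rot: [3.078, 0.621, 0.003]
ft_force: [0.8, 0.9, 0.3]
opening: 0.0881
gripper_force: 0.0
```

Call:
apply_moves --pt "-0.2 0.34 0 0 0 0" --pt "0 0 0 0 0 -0.83" --pt "0 0 0 0 0 0" --pt "0 0 0 0 0 0"

```text
time_s: 11.08
position: [0.4876, -0.3082, 0.198]
tool_rot: [-3.051, -0.749, 0.0]
ft_force: [0.4, 0.4, -0.3]
opening: 0.0876
gripper_force: 0.0
```

```bash
python3 - <<'E'
from h import *
s=env.state();a,c=snap('wrist','w5.png');b,e=snap('scene','s5.png')
M=R.from_rotvec(s['tool_rot']).as_matrix()
print(s['position'],s['tool_rot'],np.degrees(np.arctan2(M[1,0],M[0,0])),M.T@(np.array([.4874,-.3091,.06])-s['position']))
k=proj(c,[.4874,-.3091,.0875]);w=proj(e,[.51,-.141,.1]);print(k,w)
u=k.astype(int);v=w.astype(int)
A=a[u[1]-65:u[1]+65,u[0]-65:u[0]+65];B=b[v[1]-50:v[1]+50,v[0]-50:v[0]+50];print(u-65)
cv2.imwrite('pics/z5.png',np.hstack([cv2.resize(A,(520,520),interpolation=cv2.INTER_CUBIC),cv2.resize(cv2.resize(B,(270,270)),(270,270))]) if 0 else np.hstack([cv2.resize(A,(520,520),interpolation=cv2.INTER_CUBIC),np.vstack([cv2.resize(B,(270,270)),np.zeros((250,270,3),np.uint8)])]))
E
```

```text
[ 0.48763843 -0.30815231  0.19801286] [-3.05059148e+00 -7.49414609e-01  2.88799853e-04] 27.604162727889065 [-0.00063559  0.00077536  0.13801268]
[284.41616116 210.32115535] [333.88483365 169.77006896]
[219 145]
```

View pics/z5.png

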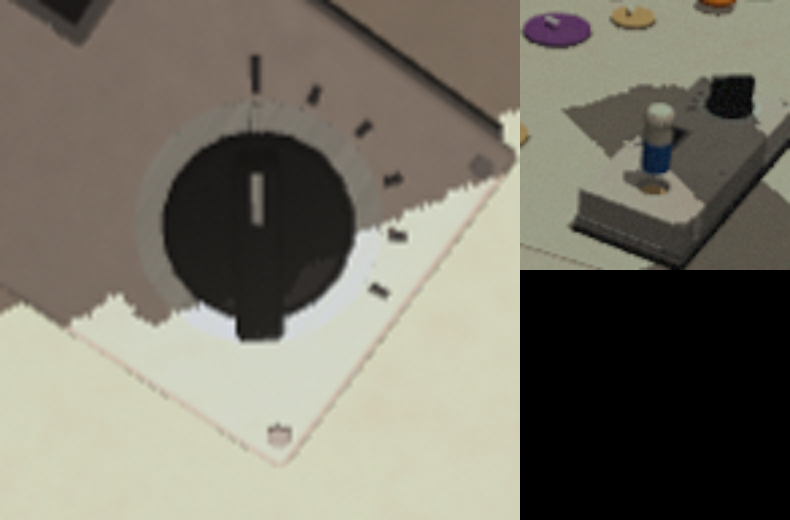

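The vial is standing in the well, and the knob is within 0.3 mm of the TCP axis with its bar aligned to the tool. I'll descend and grip.

Call:
apply_moves --pt "0 0 0.25 0 0 0" --pt "0 0 0.25 0 0 0" --pt "0 0 0.25 0 0 0" --pt "0 0 0.15 0 0 0" --pt "0 0 0 0 0 0"

```text
time_s: 11.8
position: [0.4868, -0.3074, 0.0616]
tool_rot: [-3.048, -0.751, 0.004]
ft_force: [-0.8, -0.0, 0.2]
opening: 0.0876
gripper_force: 0.0
```

Call:
apply_moves --pt "0 0 0 0 0 0" --pt "0 0 0 0 0 0" --pt "0 0 0 0 0 0" --pt "0 0 0 0 0 0" --pt "0 0 0 0 0 0" --jaw 0 --force 30

```text
time_s: 12.42
position: [0.4877, -0.3088, 0.0633]
tool_rot: [3.05, 0.751, 0.0]
ft_force: [0.2, 0.5, 0.4]
opening: 0.0412
gripper_force: 0.0
```

Call:
apply_moves --pt "0 0 0 0 0 0" --pt "0 0 0 0 0 0" --pt "0 0 0 0 0 0" --pt "0 0 0 0 0 0" --pt "0 0 0 0 0 0"

```text
time_s: 13.05
position: [0.4873, -0.3082, 0.063]
tool_rot: [-3.049, -0.751, 0.001]
ft_force: [-1.7, 4.5, 3.3]
opening: 0.0119
gripper_force: 29.9
```

Gripped at 12 mm, which matches the bar. I'll turn clockwise.

Call:
apply_moves --pt "0 0 0 0 0 0.8" --pt "0 0 0 0 0 0.8" --pt "0 0 0 0 0 0.8" --pt "0 0 0 0 0 0.8" --pt "0 0 0 0 0 0.8"

```text
time_s: 13.68
position: [0.487, -0.3072, 0.063]
tool_rot: [-3.138, -0.095, 0.003]
ft_force: [-1.6, 9.3, 6.2]
opening: 0.0116
gripper_force: 29.9
```

```bash
cat > y.py <<'E'
from h import *
s=env.state();M=R.from_rotvec(s['tool_rot']).as_matrix();print(np.degrees(np.arctan2(M[1,0],M[0,0])),s['position'],s['ft_force'],s['moment'],s['opening'],M[:,2])
E
python3 y.py
```

```text
3.4842228344205397 [ 0.48698348 -0.3072423   0.06299098] [-1.56321598  9.29794217  6.2298939 ] [1.67608234 0.19885497 0.13266973] 0.011643582163679392 [-0.00169865  0.00245122 -0.99999555]
```

Call:
apply_moves --pt "0 -0.005 0 0 0 0.8" --pt "0 0 0 0 0 0.8" --pt "0 0 0 0 0 0.8" --pt "0 0 0 0 0 0.8" --pt "0 0 0 0 0 0.8"

```text
time_s: 14.3
position: [0.4871, -0.3063, 0.063]
tool_rot: [-3.089, 0.559, 0.003]
ft_force: [0.3, 10.3, 6.5]
opening: 0.012
gripper_force: 29.9
```

Call:
apply_moves --pt "0 0 0 0 0 0.7" --pt "0 0 0 0 0 0.7" --pt "0 0 0 0 0 0.7" --pt "0 0 0 0 0 0.7" --pt "0 0 0 0 0 0.7"

```text
time_s: 14.92
position: [0.4875, -0.3056, 0.063]
tool_rot: [-2.935, 1.112, 0.003]
ft_force: [2.2, 14.4, 6.4]
opening: 0.0118
gripper_force: 29.9
```

```bash
python3 y.py
```

```text
-41.521329693775456 [ 0.48751561 -0.30557985  0.0629832 ] [ 2.21153518 14.42016397  6.35633876] [ 2.61590877 -0.48369471  0.0689825 ] 0.011788458189301059 [-9.15689147e-04  3.64293483e-03 -9.99992945e-01]
```

Call:
apply_moves --pt "-0.006 -0.007 0 0 0 0.27" --pt "0 0 0 0 0 0.27" --pt "0 0 0 0 0 0" --pt "0 0 0 0 0 0"

```text
time_s: 15.42
position: [0.4876, -0.3054, 0.063]
tool_rot: [-2.905, 1.191, 0.002]
ft_force: [1.8, 8.1, 3.3]
opening: 0.0119
gripper_force: 29.9
```

```bash
python3 - <<'E'
from y import *
a,c=snap('wrist','w6.png');b,e=snap('scene','s6.png')
d,g=snap('side','d6.png')
o=np.zeros((400,790,3),np.uint8)
o[:,:400]=cv2.resize(a[130:270,215:355],(400,400),interpolation=cv2.INTER_CUBIC)
o[:,400:]=cv2.resize(d[210:320,220:327],(390,400),interpolation=cv2.INTER_CUBIC)
cv2.imwrite('pics/z6.png',o)
E
```

```text
-44.59280573954636 [ 0.48764055 -0.30540658  0.06302361] [1.80515732 8.13224801 3.32232139] [ 1.54404214 -0.19375094  0.11198911] 0.01191415683488427 [-3.92293793e-04  1.73029390e-03 -9.99998426e-01]
```

View pics/z6.png

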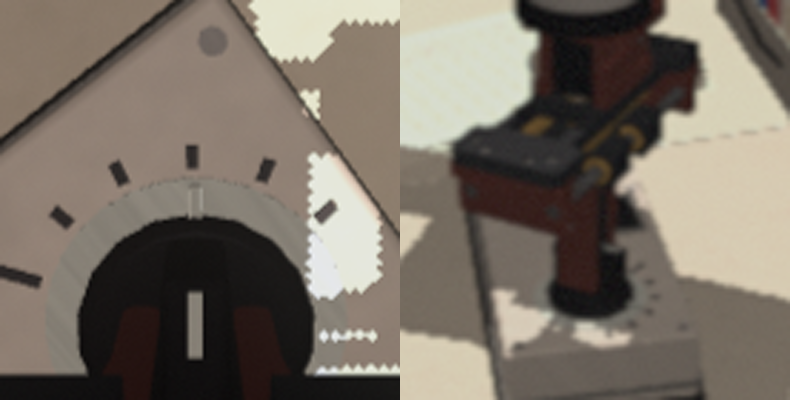

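The bar points straight at the third short mark (tip at (195,200), mark at (192,155)), and the torque of 0.11 N m fits the click. I'll hold, check the vial, then hand in.

Call:
apply_moves --pt "0 0 0 0 0 0" --pt "0 0 0 0 0 0" --pt "0 0 0 0 0 0" --pt "0 0 0 0 0 0"

```text
time_s: 16.08
position: [0.4876, -0.3054, 0.063]
tool_rot: [-2.905, 1.191, 0.002]
ft_force: [0.7, 7.8, 2.5]
opening: 0.012
gripper_force: 29.9
```

```bash
python3 - <<'E'
from y import *
for f in ('s5','s6'):
    a=cv2.imread(f'pics/{f}.png').astype(int)[130:240,300:370];m=(a[...,0]>a[...,2]+40)
    yy,xx=np.nonzero(m);print(len(xx),xx.mean(),yy.mean())
d=[np.abs(cv2.imread(f'pics/s6.png')[r].astype(int)-cv2.imread('pics/s1.png')[r]).mean() for r in (np.s_[310:355,250:280],np.s_[215:232,232:260])];print(d)
E
```

```text
-44.59176860299343 [ 0.48763272 -0.30538024  0.06297907] [0.70522191 7.76759684 2.54928794] [ 1.48863028 -0.16455695  0.14653449] 0.012034384370071746 [-4.43848998e-04  1.76468842e-03 -9.99998344e-01]
49 34.36734693877551 47.55102040816327
14 33.42857142857143 48.642857142857146
[np.float64(4.62716049382716), np.float64(4.302521008403361)]
```

```bash
python3 -c "
from rig import finish_job
print(finish_job())"
```

```text
the job is handed in; nothing more can be done
None
```

I handed the job in at about 16 s: the vial was pressed to the pad's stop and left standing in the well, and the arm is holding the knob at the third click; the hand-in gave no verdict.

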